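# Fit the keyed shaft into the timing pulley

### The job

Take the keyed shaft (the one with the brass key and yellow marks) out of the wooden block and push it, tip first, into the bore of the toothed pulley on the stand: turn it until the key slips into the keyway, then press on against the sprung ejector until the shaft's collar is down on the pulley's face. Finish while holding it there: keep gripping the shaft and pressing it fully home, because the ejector lifts it again if you let go. Leave the plain shaft in its place and the hex key, wax tin and caliper where they lie.

Things in the scene. Friction and masses are not known exactly. Their poses are not given: they have to be found in the camera images.
- keyed_shaft: Steel shaft, 113 mm long, about 0.32 kg, upright in one of the block's two holes (which varies). Origin: centre of the lower tip; z up along the shaft. Round, 24 mm in diameter, up to z = 60 mm (lowest 3 mm tapered to 18 mm); collar 36 mm in diameter from 60 to 68 mm; square head above. Yellow marks on the collar's rim and head's top are on the key's side (-x).
- shaft_head (a point): Point on the shaft's axis at which to grip it from above, 92 mm above the tip: the dark square head, 22 x 22 mm, sides square to the shaft's x and y, from 68 to 113 mm above the tip. Axes as the shaft.
- key_end (a point): Lower end of the shaft's brass key, 28 mm above the tip. The key is 8 mm wide, runs from 28 to 58 mm above the tip on the shaft's -x side, and its outer face is 16 mm from the axis.
- plain_shaft: The same shaft without a key or yellow marks, in the other hole of the block, 100 mm away, its top 151 mm above the bench (carry the other clear of it). Leave it standing there.
- shaft_block: Fixed wooden block 70 x 180 x 60 mm; origin at the centre of its underside, long side along y. Two round holes 26 mm in diameter and 22 mm deep at y = +50 and -50 mm; a shaft's tip stands 38 mm above the bench, its key clear above the block.
- pulley_stand: Fixed stand: round base 114 mm in diameter, 16 mm thick, blue nest, aluminium toothed pulley 77 mm in diameter, clamped so that it cannot turn. Origin: centre of the underside; z up. The upright bore, 26 mm in diameter, is on the axis. The keyway, 10 mm wide, down the pulley's bore, faces this body's -x, but up to 0.5 rad off it either way: its exact turn is not in this pose.
- bore_mouth (a point): Centre of the bore's mouth on the pulley's upper face, 80 mm above the bench; axes as the stand. A yellow dot on the face marks the keyway. With key and keyway in line within about 0.08 rad the key enters; otherwise it lands on the face with the tip 28 mm deep: turn the shaft under light push till it drops. Home: tip 60 mm below this point, collar on the face.
- ejector (a joint): Brass sprung pad at the bottom of the bore: its top is 48 mm below the mouth at rest (0) and goes straight down, value in m; 0.012 when the shaft is home. It pushes up with 5.6 N at 0 and 9.8 N at 0.012, more than the shaft weighs.
- hex_key: Small black hex key, 93 x 23 x 7 mm, lying on the bench; bystander.
- wax_tin: Flat round tin, 66 mm in diameter, 23 mm high, on the bench; bystander.
- caliper: Steel vernier caliper, 64 x 220 x 10 mm, lying on the bench; bystander.
There are look-alikes about, which are no part of the job. What is shaped like the keyed_shaft but green or red is not meant.

How it is judged (in metres and radians):
On the way, in this order (a step that is already met when the one before it is completed fails the run):
1. the keyed shaft is lifted out of the block, its tip more than 70 mm above the bench (height (world z) of keyed_shaft above 0.07 m), for 0.1 s.
2. the shaft's tip is in the bore, more than 15 mm deep (z of keyed_shaft in the frame of bore_mouth below -0.015 m and horizontal distance between keyed_shaft and bore_mouth below 0.005 m), for 0.05 s.
At the end, for the whole second after the job is handed in: The keyed shaft is in the bore (axis within 4 mm and 0.08 rad), its tip at least 58 mm below the pulley's face (home is 60 mm; only possible with the key in the keyway), the ejector pressed down more than 9.5 mm, and the fingers still on the shaft with more than 2 N (z of keyed_shaft in the frame of bore_mouth below -0.058 m and horizontal distance between keyed_shaft and bore_mouth below 0.004 m and angle between the z axis of keyed_shaft and the z axis of pulley_stand, either way round below 0.08 rad and value of joint ejector above 0.0095 m and contact force between the fingers and keyed_shaft above 2 N); the arm keeps its last pose, push and grip.
It fails at once if the plain shaft is moved more than 20 mm (distance of plain_shaft from where it was at the start of the episode above 0.02 m).
It fails at once if the hex key, wax tin or caliper is moved more than 30 mm (distance of any of hex_key, wax_tin, caliper from where it was at the start of the episode above 0.03 m).
It also fails if it takes over 58 s, if anything falls off the work surface, if the arm or the gripper's body presses on something with over 40 N, if the wrist force passes 120 N, or if a joint passes its speed limit or range.

### The arm

A 6-joint arm with a two-finger parallel gripper is mounted at the origin on a cart in front of the work surface, level with it; the furniture and walls round the work are solid. World frame = base frame: x ahead of the robot, y to its left, z up, the work surface at z = 0. Lengths are in mm, angles in rad, forces in N, time in s.
With the tool pointing down it reaches from about 300 to 1000 mm from the base axis. Payload 5.1 kg.
Tool frame: the origin (TCP) lies between the finger pads; the fingertips stand 17 mm ahead of it and the grasp point (between the pads) lies 2 mm behind it; z points along the fingers, y is the line along which they close (so a half turn about z gives the same grasp; the last joint's range is limited). The gripper opens to 95 mm and grips with 3 to 60 N. Pads are 20 mm wide; open, the fingers measure 119 mm over their backs; the gripper's body (75 mm by 180 mm) begins 59 mm behind the grasp point.
Start: joints at [-1.395, 0.124, 1.65, -0, 1.367, -0.083], TCP at [166.316, -628.35, 231.656] pointing down, gripper open.
Joint ranges: [-2.61, 2.61], [-1.02, 2.33], [0.03, 2.71], [-1.35, 4.49], [0.32, 2.68], [-2.91, 2.91]. Speed limits (rad/s): [2.57, 2.57, 3.14, 3.14, 3.14, 3.14].

### API

Orientations are given as a rotation vector (axis times angle).
In Python, from plant import bot gives the robot as it stands. The module is installed in compiled form; this text tells all that it offers.
- The arm moves only by the shell command python3 -m pendant 'ROWS' [OPENING] [FORCE]. ROWS is JSON, a list of rows, each a list of 6 numbers: the shift along the tool's x, y, z in m, then the turn, a rotation vector about the tool's x, y, z in rad. In form: [[x, y, z, ax, ay, az], ...]. A call has 1 to 5 rows; each row is the pose to reach, as a shift and turn from the pose commanded when the call began, along the tool's axes at that moment; what a row does not reach only later rows make up. A row lasts 1/8 s, in which the tool goes at most 62.5 mm and 10.7 degrees, less where a joint would pass 70% of its speed; a pose out of reach is approached as far as the arm can. A call with a gripper value outside its range is refused whole. OPENING is the opening, from 0 (shut) to 1 (fully open), set as the call begins (- or left out, the last holds). The fingers move at their own pace and stop on an object; FORCE is the grip in N (left out, the last holds). Time passes only in rows, so rows that repeat a pose let the fingers close. It gives the time, the measured TCP pose, the force, the opening and the grip force at its end, in the units of the state.
- bot.get_obs(): the state, without advancing time (a new reading comes with each control period).
- bot.camera(name): name is "scene" or "top"; returns (picture, depth): 480x640x3 uint8, red, green, blue; 480x640 float32, mm along the optical axis (not along the pixel's ray), 0 where there is no reading.
- bot.get_calibration(name): a dict with "fov_y" (degrees; the focal length in pixels is half the picture's height over the tangent of half this angle, whatever the lens; pixels are square), "cx", "cy" (the principal point, pixels), "T" (4x4, takes a point from camera to world coordinates). Camera axes: x right, y up, looking along -z (the intrinsics and any distortion apply to the point x, -y, -z); pixel columns grow to the right and rows downward; lengths in mm; the calibration is good to about 2 mm. A picture is of the moment at which its call begins. get_calibration takes no time and is no camera call.
- bot.close_job(): hands the job in; it is judged then, once.
The state is a dict: "t": time; "joints": joint angles; "qvel": joint speeds; "tau": joint torques, N m; "position": TCP position; "orientation": TCP orientation; "force": force on the tool from outside, world axes, zero at the start; "torque": the same for the moment, N m; "opening": opening from 0.0 (shut) to 1.0 (fully open); "gripper_force": force on a finger pad.
Only numpy, scipy, OpenCV 4.12 (cv2) and the standard library are available. Lean on these libraries where they do the work, as an engineer would, in place of code of your own. Each camera call takes 0.05 s, during which the arm holds its last target. There are 200 camera calls.

## Working session

There is one attempt and no reset: what is moved stays moved. The work goes in short steps, Python scripts to look and compute and a shell command to move; the robot and the scene stay as the last step left them, time stands still between calls to the robot, and variables do not carry over. Pictures are saved under pics/ and viewed, at most 10 in all, crops included, and the job is handed in when it is done.

```bash
mkdir -p pics; cat > h.py <<'E'
import numpy as np,cv2
from plant import bot
def snap(n,f):
    p,d=bot.camera(n); cv2.imwrite('pics/'+f+'.png',p[:,:,::-1]); np.savez('/tmp/'+f,p=p,d=d); return p,d
def ray(n,u,v):
    c=bot.get_calibration(n); f=240/np.tan(np.radians(c['fov_y'])/2); T=np.array(c['T'])
    return T[:3,3],T[:3,:3]@np.array([(u-c['cx'])/f,-(v-c['cy'])/f,-1])
def onz(n,u,v,z):
    o,r=ray(n,u,v); return o+r*(z-o[2])/r[2]
def dep(n,u,v,d):
    o,r=ray(n,u,v); return o+r*d
E
python3 - <<'E'
from h import *
for n in('scene','top'):
    snap(n,n+'0'); print(n,bot.get_calibration(n))
o=bot.get_obs();print(o['position'],o['orientation'],o['force'])
E
```

```text
scene {'fov_y': 42.70554695177725, 'cx': 320.4862183088626, 'cy': 238.07741720041955, 'T': array([[ 4.47832880e-01,  4.66538214e-01, -7.62750160e-01,
        -9.11546291e+02],
       [-8.93986433e-01,  2.48232845e-01, -3.73053230e-01,
        -7.11230848e+02],
       [ 1.52960549e-02,  8.48953797e-01,  5.28245663e-01,
         1.03761409e+03],
       [ 0.00000000e+00,  0.00000000e+00,  0.00000000e+00,
         1.00000000e+00]])}
top {'fov_y': 47.01088072417952, 'cx': 315.9898472016851, 'cy': 242.8136362376553, 'T': array([[ 1.08163980e-02,  9.96073121e-01, -8.78711772e-02,
         3.10363833e+02],
       [-9.99939219e-01,  1.05867912e-02, -3.07862511e-03,
        -5.27858477e+01],
       [-2.13626191e-03,  8.78991359e-02,  9.96127089e-01,
         1.49355748e+03],
       [ 0.00000000e+00,  0.00000000e+00,  0.00000000e+00,
         1.00000000e+00]])}
[ 166.23128012 -627.80681202  230.5020373 ] [-3.11344530e+00 -4.05208571e-01  1.60821307e-04] [ 0.7375897   0.37065071 -0.38596917]
```

View pics/scene0.png

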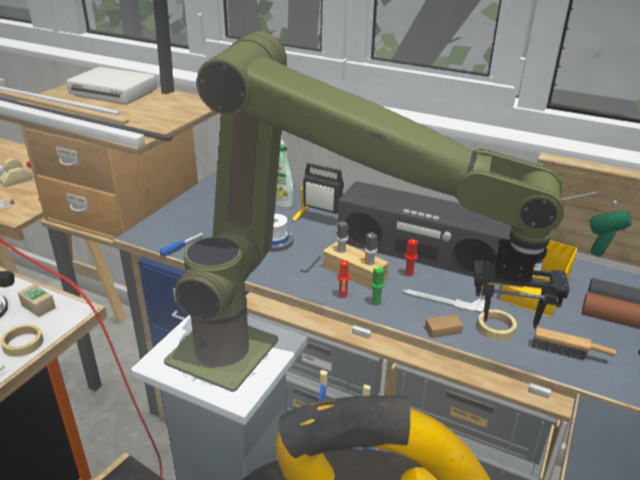

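View pics/top0.png

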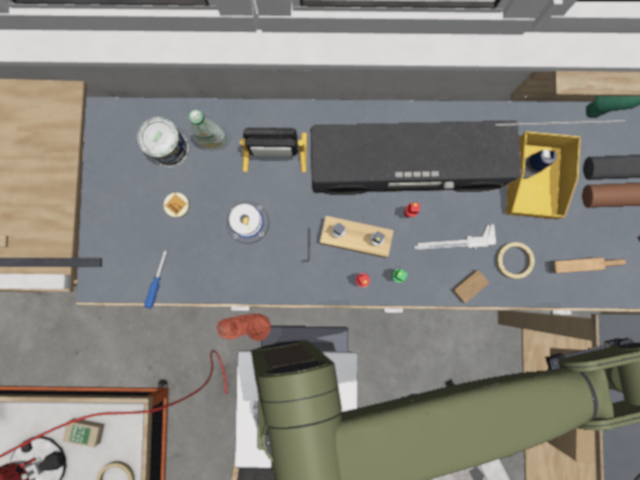

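The top view shows the block at (357,237) with shafts at (338,230) and (377,239). The pulley stand is at (246,221). The red look-alikes at (413,210) and (362,280) and the green one at (400,275) are not meant. I'll enlarge the block and pulley to find the yellow marks.

```bash
python3 - <<'E'
from h import *
p=np.load('/tmp/top0.npz'); a=p['p'];d=p['d']
b=np.load('/tmp/scene0.npz')['p']
R=lambda im,s:cv2.resize(im,s,interpolation=cv2.INTER_CUBIC)
A=R(a[205:270,310:400],(415,300));B=R(a[195:250,215:280],(355,300));C=R(b[200:310,255:395],(382,300))
o=np.zeros((600,780,3),np.uint8);o[:300,:415]=A;o[:300,420:775]=B;o[300:,:382]=C
cv2.imwrite('pics/crop1.png',o[:,:,::-1])
hsv=cv2.cvtColor(a,cv2.COLOR_RGB2HSV)
m=cv2.inRange(hsv,(20,90,90),(35,255,255))
for x0,y0,x1,y1 in((325,218,395,255),(225,200,270,242)):
    n,l,s,c=cv2.connectedComponentsWithStats(m[y0:y1,x0:x1])
    print([(s[i,4],c[i]+[x0,y0]) for i in range(1,n)])
for u,v in((338,230),(377,239),(246,221),(240,228),(345,247)):
    print(u,v,d[v,u],dep('top',u,v,d[v,u]))
E
```

```text
[(np.int32(1), array([378., 239.]))]
[(np.int32(25), array([245.  , 220.08]))]
338 230 1349.1525 [ 460.70278953 -102.11041305  152.26893691]
377 239 1343.5319 [ 439.27698915 -197.08573429  155.72783467]
246 221 1465.4539 [494.82706768 138.19829098  39.26826472]
240 228 1425.3619 [471.60271347 148.27912774  77.49852983]
345 247 1444.6853 [ 427.21449571 -124.39942774   53.34168829]
```

View pics/crop1.png

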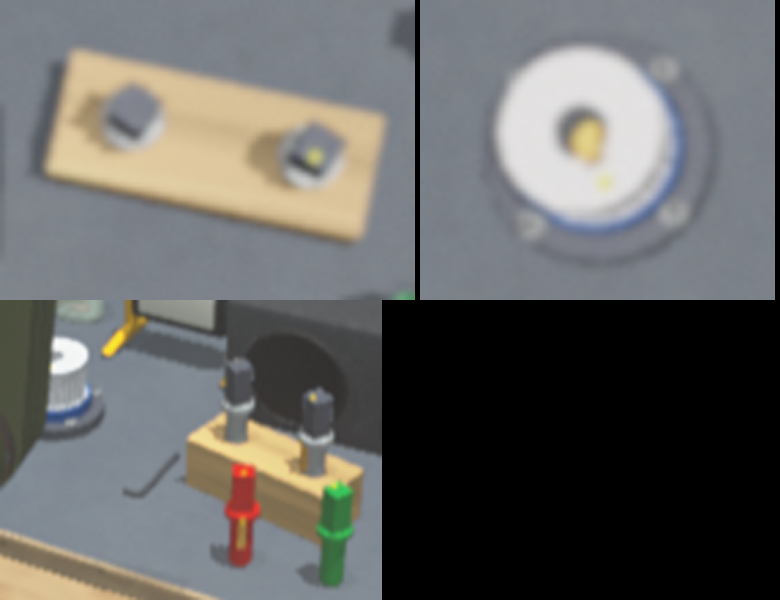

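```bash
python3 - <<'E'
from h import *
p=np.load('/tmp/top0.npz'); a=p['p'];d=p['d']
b=np.load('/tmp/scene0.npz')['p']
vv,uu=np.mgrid[0:480,0:640]
o,_=ray('top',0,0)
c=bot.get_calibration('top');f=240/np.tan(np.radians(c['fov_y'])/2);T=np.array(c['T'])
P=np.stack([(uu-c['cx'])/f*d,-(vv-c['cy'])/f*d,-d],-1)@T[:3,:3].T+T[:3,3]
z=P[...,2]
def box(n,u0,v0,u1,v1,m,zz):
    k=np.zeros_like(m);k[v0:v1,u0:u1]=m[v0:v1,u0:u1]
    y,x=np.nonzero(k);print(n,len(x),x.mean(),y.mean(),'on plane',onz('top',x.mean(),y.mean(),zz),'z med',np.median(z[k]),'pts mean',P[k].mean(0))
box('keyed',365,228,392,252,z>135,151); box('plain',325,218,352,245,z>135,151)
m=(z>68)&(z<95); box('pulley',225,200,270,242,m,80)
k=m[200:242,225:270].astype(np.uint8); cs,h=cv2.findContours(cv2.resize(k*255,None,fx=4,fy=4,interpolation=cv2.INTER_LINEAR)//128,cv2.RETR_CCOMP,cv2.CHAIN_APPROX_NONE)
for q in cs:
    if len(q)>20:
        e=cv2.fitEllipse(q); u,v=225+(e[0][0]+.5)/4-.5,200+(e[0][1]+.5)/4-.5; print('ell',u,v,np.array(e[1])/4*1415/f,onz('top',u,v,80))
# yellowness centroid
def yel(im,u0,v0,u1,v1):
    s=im[v0:v1,u0:u1].astype(float);w=np.minimum(s[...,0],s[...,1])-s[...,2]
    print(w.astype(int))
yel(a,370,232,386,248); yel(a,242,224,256,234)
R=lambda im,s:cv2.resize(im,s,interpolation=cv2.INTER_CUBIC)
O=np.zeros((600,800,3),np.uint8);O[:400,:400]=R(a[227:252,364:389],(400,400));O[:600,400:]=R(b[226:280,350:386],(400,600));
cv2.imwrite('pics/crop2.png',O[:,:,::-1])
E
```

```text
keyed 93 377.6666666666667 236.93548387096774 on plane [ 444.81873922 -199.21905493  151.        ] z med 151.34105284917632 pts mean [ 438.86466544 -192.42438834  222.22949347]
plain 87 338.4712643678161 227.82758620689654 on plane [ 466.20697548 -103.27149642  151.        ] z med 150.9760460643929 pts mean [ 466.24714576 -103.28562557  150.63423565]
pulley 615 243.53170731707317 218.21463414634147 on plane [496.83849866 139.38410467  80.        ] z med 79.91716437856144 pts mean [496.88306544 139.40155694  79.88121662]
ell 243.55027198791504 218.29930686950684 [75.60854063 76.26376157] [496.6186644  139.33122358  80.        ]
ell 243.98498153686523 218.95144081115723 [24.723817   28.74905795] [494.93367999 138.17052874  80.        ]
[[ 40  40  35  29  20  15  11   2   0   4  16  28  36  40  40  41]
 [ 36  31  22  13   8   3  -3  -9 -10  -8  -1   9  22  33  38  40]
 [ 28  18   9   3   0  -4 -12 -12 -13 -12  -9  -4   4  17  28  36]
 [ 22   9   3  -1  -5  -9 -12 -12 -12 -12 -13 -12  -8   1  14  29]
 [ 15   6  -1  -4  -8 -11  -9  -3   0  -5 -10 -13 -12  -4  11  29]
 [ 11   3  -2  -5 -11
[... 607 characters left out ...]
  30  30  31  33  36  38  41  41  41  41]
 [ 41  41  41  41  41  39  40  40  39  40  40  41  41  41  40  41]]
[[  1   8  18  30  34  21   9   3   0   0   1   0   1   0]
 [  1   1   4   9  11   7   4   3   1   0   0   0   1   0]
 [  0   0   0   1   3   7  12  12   4   1   0   1  -1   0]
 [  0   0   0   1   5  17  34  31  13   2   0   1   0   0]
 [  1   0   0   1   6  24  48  41  16   3   1   0   0   0]
 [  0   0   0   0   4  17  32  26   9   2   1   0   0   0]
 [  0   0   0   0   2   7  12   9   4   1   0   0   0  -1]
 [  1   0   0   0   1   2   2   2   1   0   0  -1  -1  -3]
 [  1   0   1   0   0   0   0   1   0  -1  -1  -2  -7 -16]
 [ -2   0  -1   0   0   0   0   0  -1  -3  -6 -13 -23 -39]]
```

View pics/crop2.png

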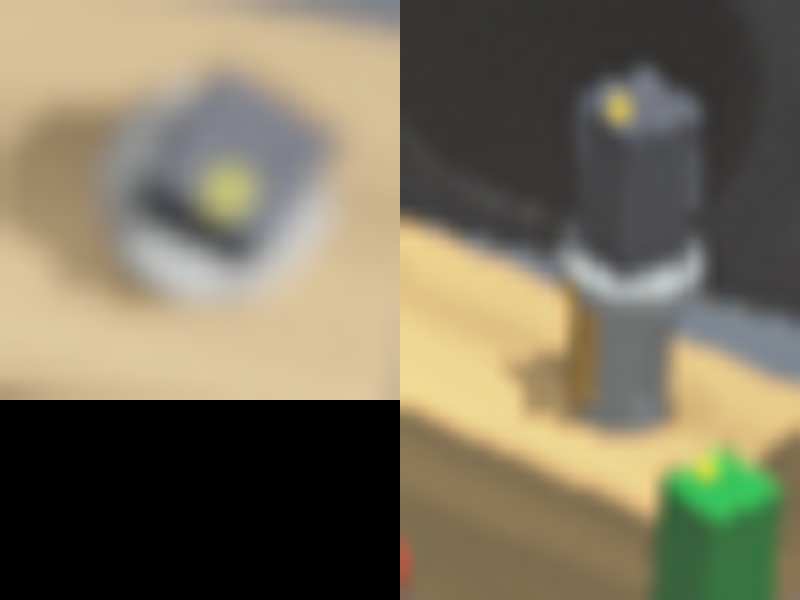

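Keyed shaft confirmed: it is the one at (377.7,237), with a yellow dot on its head and the brass key on its left side in the scene view. The plain shaft is at (338,228). The key points to about 152°, the keyway to about 206°, and the bore is at about (497,139.5). I'm setting out now.

```bash
python3 -m pendant '[[0.042,-0.038,0,0,0,-0.164],[0.084,-0.076,0,0,0,-0.328],[0.126,-0.114,0,0,0,-0.492],[0.168,-0.152,0,0,0,-0.656],[0.21,-0.19,0,0,0,-0.82]]' 1
cat >> h.py <<'E'
from scipy.spatial.transform import Rotation as Ro
def go(x,y,z,yaw):
    o=bot.get_obs();p=np.array(o['position']);R=Ro.from_rotvec(o['orientation'])
    Rt=Ro.from_euler('z',yaw,degrees=True)*Ro.from_rotvec([np.pi,0,0])
    print('t',o['t'],'pos',p.round(1),'yaw',np.degrees(np.arctan2(*R.as_matrix()[1::-1,0])).round(2),'tilt',R.as_matrix()[:2,2].round(4),'F',np.round(o['force'],1),'open',o['opening'],o['gripper_force'])
    print('shift mm',R.inv().apply(np.array([x,y,z])-p).round(1),'turn',(R.inv()*Rt).as_rotvec().round(3))
E
python3 - <<'E'
from h import *
go(445,-199,232,62)
d=np.load('/tmp/top0.npz')['d']
for u,v in((413,210),(380,180),(380,192),(450,182)): print(u,v,dep('top',u,v,d[v,u]))
E
```

```text
t: 0.72
position: [321.2, -389.1, 231.2]
orientation: [-2.691, -1.62, -0.0]
force: [0.5, 0.8, 1.0]
opening: 1.0
gripper_force: 0.0
t 0.725 pos [ 321.2 -389.1  231.2] yaw 62.1 tilt [-0.0001  0.0005] F [0.5 0.8 1. ] open 1.0003519155128193 0.0
shift mm [225.9  20.4  -0.7] turn [-0.    -0.     0.002]
413 210 [ 518.01516427 -292.59886073  112.11705064]
380 180 [ 585.15861916 -204.36770485  155.10284091]
380 192 [ 583.35313243 -221.75553186    1.75304887]
450 182 [ 586.57156383 -381.84419475  132.37334687]
```

```bash
python3 -m pendant '[[0.055,0.005,0,0,0,0],[0.110,0.010,0,0,0,0],[0.165,0.015,0,0,0,0],[0.210,0.019,0,0,0,0],[0.226,0.020,0,0,0,0]]'
python3 - <<'E'
from h import *
print(onz('scene',370.9,234.5,151),onz('top',378.3,236.3,151))
p,d=snap('scene','s1'); p2,_=snap('top','t1')
R=lambda im,s:cv2.resize(im,s,interpolation=cv2.INTER_CUBIC)
cv2.imwrite('pics/c3.png',np.hstack([R(p[170:290,310:430],(400,400)),R(p2[190:270,340:420],(400,400))])[:,:,::-1])
go(446,-200,200,62)
E
```

```text
t: 1.35
position: [445.7, -199.3, 231.2]
orientation: [-2.693, -1.617, 0.001]
force: [-0.2, -0.5, 0.2]
opening: 1.0
gripper_force: 0.0
[ 450.95236261 -199.8815182   151.        ] [ 446.39609191 -200.76515527  151.        ]
t 1.45 pos [ 445.3 -200.4  231.3] yaw 61.94 tilt [-0.0007  0.0001] F [-0.3  0.   0.9] open 1.0038225856386902 0.0
shift mm [ 0.7  0.5 31.3] turn [-0.001  0.    -0.001]
```

View pics/c3.png

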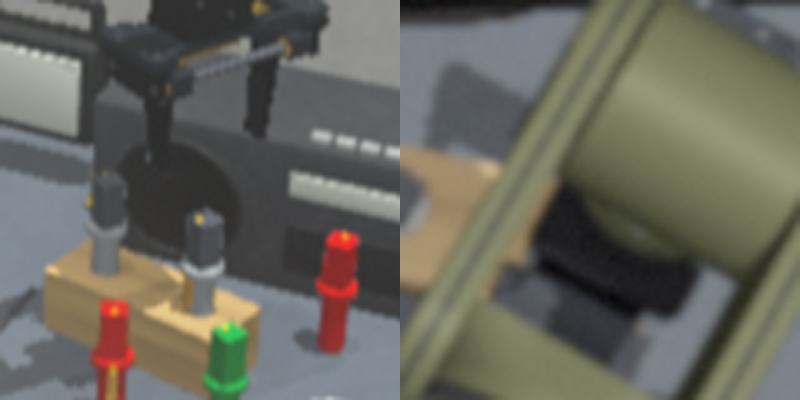

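The picture shows the open fingers at crop (155,160) and (255,135), straddling the keyed shaft's head at (205,215), so they are centred. Descending.

```bash
python3 -m pendant '[[0.001,0.001,0.03,0,0,0],[0.001,0.001,0.06,0,0,0],[0.001,0.001,0.085,0,0,0],[0.001,0.001,0.102,0,0,0],[0.001,0.001,0.102,0,0,0]]' && python3 -m pendant '[[0,0,0,0,0,0],[0,0,0,0,0,0],[0,0,0,0,0,0],[0,0,0,0,0,0],[0,0,0,0,0,0]]' 0.1 50 
python3 -m pendant '[[0,0,0,0,0,0],[0,0,0,0,0,0],[0,0,0,0,0,0]]'
python3 -c "
from h import *
go(447,-200,128,62);print(bot.get_obs()['torque'])"
```

```text
t: 2.08
position: [445.2, -201.1, 128.2]
orientation: [-2.694, -1.611, 0.003]
force: [0.2, -0.1, -0.1]
opening: 0.995
gripper_force: 0.0
t: 2.7
position: [446.5, -200.8, 129.8]
orientation: [2.695, 1.614, 0.0]
force: [0.9, -0.3, -0.0]
opening: 0.53
gripper_force: 0.0
t: 3.08
position: [446.5, -200.8, 129.6]
orientation: [2.695, 1.613, 0.0]
force: [0.3, -0.3, 0.0]
opening: 0.227
gripper_force: 50.0
t 3.075 pos [ 446.5 -200.8  129.6] yaw 61.81 tilt [ 0.0002 -0.    ] F [ 0.3 -0.3  0. ] open 0.22732917479601356 49.999680519104004
shift mm [0.9 0.1 1.6] turn [ 0.    -0.    -0.003]
[-0.03395875 -0.11239338  0.01648533]
```

Gripped: the opening of 21.6 mm matches the 22 mm head. Lifting so the tip clears the plain shaft.

```bash
python3 -m pendant '[[0,0,-0.03,0,0,0],[0,0,-0.06,0,0,0],[0,0,-0.095,0,0,0],[0,0,-0.13,0,0,0],[0,0,-0.15,0,0,0]]'; python3 -m pendant '[[0,0,0,0,0,0],[0,0,0,0,0,0]]'
python3 - <<'E'
from h import *
go(497,139.5,280,116)
p,d=snap('scene','s2'); p2,d2=snap('top','t2')
R=lambda im,s:cv2.resize(im,s,interpolation=cv2.INTER_CUBIC)
cv2.imwrite('pics/c4.png',np.hstack([R(p[130:290,310:430],(375,500)),R(p2[190:270,225:305],(400,500))])[:,:,::-1])
E
```

```text
t: 3.7
position: [446.6, -200.9, 281.0]
orientation: [2.695, 1.613, 0.001]
force: [0.1, 0.3, -2.4]
opening: 0.226
gripper_force: 50.0
t: 3.95
position: [445.7, -200.4, 277.6]
orientation: [-2.693, -1.612, 0.002]
force: [-0.3, 0.1, -2.4]
opening: 0.225
gripper_force: 50.0
t 3.95 pos [ 445.7 -200.4  277.6] yaw 61.81 tilt [-0.0028  0.0016] F [-0.3  0.1 -2.4] open 0.22481813437457684 49.99843955039978
shift mm [ 323.8 -115.4   -2. ] turn [-0.003 -0.002 -0.946]
```

View pics/c4.png

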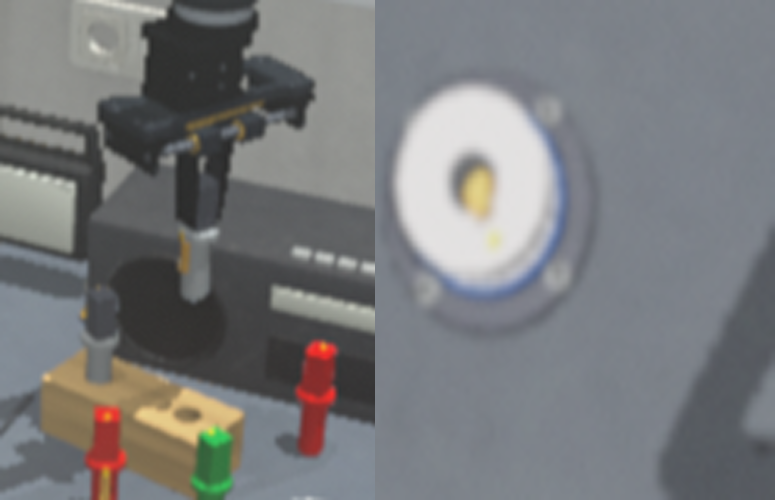

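The shaft is held upright with its key on the left, and the plain shaft is still standing. Carrying it to the pulley.

```bash
python3 -m pendant '[[0.050,-0.018,0,0,0,-0.15],[0.105,-0.037,0,0,0,-0.31],[0.16,-0.057,0,0,0,-0.47],[0.215,-0.077,0,0,0,-0.63],[0.27,-0.096,0,0,0,-0.79]]'
python3 -c "
from h import *
go(497,139.5,200,116)"
```

```text
t: 4.68
position: [488.8, 84.4, 278.3]
orientation: [-1.86, -2.531, 0.002]
force: [1.4, 0.2, -3.5]
opening: 0.228
gripper_force: 50.0
t 4.675 pos [488.8  84.4 278.3] yaw 107.37 tilt [-0.0016 -0.0003] F [ 1.4  0.2 -3.5] open 0.22783662491648035 49.99713063240051
shift mm [50.1 24.4 78.3] turn [-0.002 -0.    -0.151]
```

```bash
python3 -m pendant '[[0.025,0.012,0,0,0,-0.075],[0.050,0.0245,0,0,0,-0.15],[0.050,0.0245,0.04,0,0,-0.15],[0.050,0.0245,0.083,0,0,-0.15],[0.050,0.0245,0.083,0,0,-0.15]]';python3 -m pendant '[[0,0,0,0,0,0],[0,0,0,0,0,0]]'
python3 - <<'E'
from h import *
go(497,139.5,150,116)
p,d=snap('scene','s3'); p2,d2=snap('top','t3')
R=lambda im,s:cv2.resize(im,s,interpolation=cv2.INTER_CUBIC)
cv2.imwrite('pics/c5.png',np.hstack([R(p[170:270,235:315],(400,500)),R(p2[190:270,205:285],(400,500))])[:,:,::-1])
c=bot.get_calibration('scene');f=240/np.tan(np.radians(c['fov_y'])/2);T=np.array(c['T'])
for q in((497,139.5,80),):
    w=T[:3,:3].T@(np.array(q)-T[:3,3]);print(c['cx']-f*w[0]/w[2],c['cy']+f*w[1]/w[2])
E
```

```text
t: 5.3
position: [494.6, 137.1, 191.0]
orientation: [-1.668, -2.652, 0.012]
force: [-0.2, -0.1, -2.8]
opening: 0.227
gripper_force: 50.0
t: 5.55
position: [499.5, 137.6, 199.2]
orientation: [1.671, 2.657, 0.004]
force: [0.7, -0.3, -1.5]
opening: 0.233
gripper_force: 50.0
t 5.55 pos [499.5 137.6 199.2] yaw 115.65 tilt [0.004  0.0007] F [ 0.7 -0.3 -1.5] open 0.23277993147364118 49.99844491481781
shift mm [ 2.8 -1.6 49.2] turn [ 0.004  0.001 -0.006]
273.77208685496424 220.17097693994032
```

View pics/c5.png

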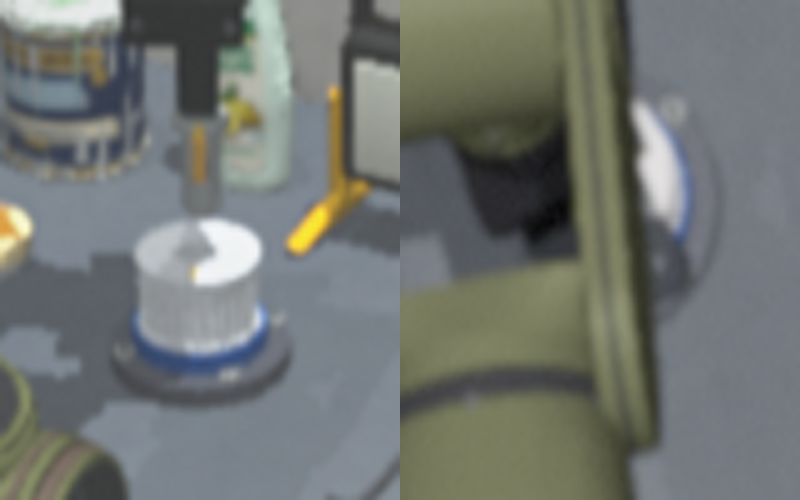

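The scene view shows the pulley's face centred at crop (198,252). The shaft axis is at about column 201, with key (198,150) and dot (192,272) nearly in line. I'll take a settled reading before descending.

```bash
python3 -m pendant '[[0,0,0,0,0,0],[0,0,0,0,0,0],[0,0,0,0,0,0],[0,0,0,0,0,0]]' >/dev/null
python3 -c "
from h import *
go(497,139.5,176,116)
"
```

```text
t 6.15 pos [498.1 137.5 196.6] yaw 115.67 tilt [-0.0001  0.    ] F [ 0.3 -0.6 -2.4] open 0.23096235388186254 49.99859154224396
shift mm [ 2.2 -0.1 20.6] turn [-0.    -0.    -0.006]
```

```bash
python3 -m pendant '[[0.002,0,0.01,0,0,0],[0.002,0,0.019,0,0,0],[0.002,0,0.026,0,0,0],[0.002,0,0.032,0,0,0],[0.002,0,0.036,0,0,0]]'
python3 -m pendant '[[0,0,0,0,0,0],[0,0,0,0,0,0]]'
python3 -c "
from h import *
go(497,139.5,140,116)
print(bot.get_obs()['torque'])"
```

```text
t: 6.78
position: [497.1, 139.3, 160.1]
orientation: [-1.672, -2.659, 0.001]
force: [-0.4, -0.3, -3.2]
opening: 0.23
gripper_force: 50.0
t: 7.02
position: [497.1, 139.4, 160.8]
orientation: [-1.672, -2.659, -0.0]
force: [-1.1, 0.7, -3.4]
opening: 0.229
gripper_force: 50.0
t 7.025 pos [497.1 139.4 160.8] yaw 115.66 tilt [-0.0003  0.0002] F [-1.1  0.7 -3.4] open 0.22938206172221845 49.99887943267822
shift mm [ 0.1 -0.1 20.8] turn [-0.    -0.    -0.006]
[ 0.0596833   0.077913   -0.01470858]
```

The tip is in the bore about 11 mm deep with no side load. Going on to just past the key's landing height.

```bash
python3 -m pendant '[[0,0,0.006,0,0,0],[0,0,0.012,0,0,0],[0,0,0.015,0,0,0],[0,0,0.017,0,0,0],[0,0,0.019,0,0,0]]'
python3 -m pendant '[[0,0,0.001,0,0,0],[0,0,0.001,0,0,0]]'
python3 -c "
from h import *
go(497,139.5,140,116)
print(bot.get_obs()['torque'])"
```

```text
t: 7.65
position: [497.1, 139.4, 141.6]
orientation: [-1.672, -2.659, 0.0]
force: [-2.5, 1.2, -0.4]
opening: 0.231
gripper_force: 50.0
t: 7.9
position: [497.1, 139.4, 140.5]
orientation: [-1.672, -2.659, -0.0]
force: [-1.2, 1.6, -2.3]
opening: 0.228
gripper_force: 50.0
t 7.9 pos [497.1 139.4 140.5] yaw 115.67 tilt [-0.0003  0.0002] F [-1.2  1.6 -2.3] open 0.22788499569701662 49.99921917915344
shift mm [ 0.1 -0.1  0.5] turn [-0.    -0.    -0.006]
[0.31954074 0.28988592 0.03531432]
```

```bash
python3 -m pendant '[[0,0,0.002,0,0,0],[0,0,0.004,0,0,0],[0,0,0.006,0,0,0],[0,0,0.006,0,0,0]]'
python3 -c "
from h import *
go(497,139.5,140,116)
print(bot.get_obs()['torque'])"
```

```text
t: 8.4
position: [497.1, 139.4, 134.3]
orientation: [-1.672, -2.659, 0.0]
force: [-1.9, 2.4, -3.0]
opening: 0.229
gripper_force: 50.0
t 8.4 pos [497.1 139.4 134.3] yaw 115.66 tilt [-0.0003  0.0002] F [-1.9  2.4 -3. ] open 0.22870477658189103 49.999133348464966
shift mm [ 0.2 -0.1 -5.7] turn [-0.    -0.    -0.006]
[ 0.46677138  0.42048465 -0.01372344]
```

The key has entered the keyway: the tip is about 37 mm deep and the load is low. Pressing on to the collar.

```bash
python3 -m pendant '[[0,0,0.006,0,0,0],[0,0,0.012,0,0,0],[0,0,0.016,0,0,0],[0,0,0.019,0,0,0],[0,0,0.021,0,0,0]]' - 60
python3 -m pendant '[[0,0,0.001,0,0,0],[0,0,0.002,0,0,0],[0,0,0.002,0,0,0]]'
python3 -c "
from h import *
go(497,139.5,111,116)
print(bot.get_obs()['torque'])"
```

```text
t: 9.02
position: [497.3, 139.5, 115.4]
orientation: [-1.672, -2.659, 0.001]
force: [-9.8, 2.8, 11.8]
opening: 0.228
gripper_force: 60.0
t: 9.4
position: [497.2, 139.6, 113.7]
orientation: [-1.672, -2.659, 0.001]
force: [-10.2, 1.3, 13.0]
opening: 0.225
gripper_force: 60.0
t 9.4 pos [497.2 139.6 113.7] yaw 115.68 tilt [-0.0009 -0.    ] F [-10.2   1.3  13. ] open 0.2249290695500665 60.00457942485809
shift mm [ 0.1 -0.2  2.7] turn [-0.001 -0.    -0.006]
[ 0.18141346  1.9671407  -0.01186972]
```

```bash
python3 -m pendant '[[0.0004,-0.001,0,0,0,0],[0.0004,-0.001,0.001,0,0,0],[0.0004,-0.001,0.002,0,0,0],[0.0004,-0.001,0.003,0,0,0],[0.0004,-0.001,0.003,0,0,0]]'
python3 -c "
from h import *
go(497,139.5,111,116)
print(bot.get_obs()['torque'])"
```

```text
t: 10.02
position: [497.1, 139.5, 111.7]
orientation: [1.672, 2.659, 0.001]
force: [-10.3, 1.1, 14.4]
opening: 0.225
gripper_force: 60.0
t 10.025 pos [497.1 139.5 111.7] yaw 115.68 tilt [0.0011 0.0001] F [-10.3   1.1  14.4] open 0.22503823334203577 60.00578284263611
shift mm [ 0.  -0.1  0.7] turn [ 0.001  0.    -0.006]
[ 0.19779047  1.921531   -0.0731816 ]
```

```bash
python3 -m pendant '[[0,0,0.001,0,0,0],[0,0,0.002,0,0,0],[0,0,0.002,0,0,0],[0,0,0.002,0,0,0]]'
python3 -m pendant '[[0,0,0.001,0,0,0],[0,0,0.002,0,0,0],[0,0,0.002,0,0,0],[0,0,0.002,0,0,0]]'
python3 - <<'E'
from h import *
go(497,139.5,111,116)
p,d=snap('scene','s4')
cv2.imwrite('pics/c6.png',cv2.resize(p[180:260,235:315],(600,600),interpolation=cv2.INTER_CUBIC)[:,:,::-1])
E
```

```text
t: 10.52
position: [497.2, 139.5, 111.6]
orientation: [1.672, 2.659, 0.0]
force: [-15.3, 0.2, 25.0]
opening: 0.23
gripper_force: 60.0
t: 11.02
position: [497.2, 139.6, 111.6]
orientation: [1.672, 2.66, -0.0]
force: [-20.2, -1.3, 34.7]
opening: 0.23
gripper_force: 60.0
t 11.025 pos [497.2 139.6 111.6] yaw 115.68 tilt [-0.0001 -0.0003] F [-20.2  -1.3  34.7] open 0.22968491553127132 60.01683533191681
shift mm [ 0.  -0.2  0.6] turn [-0.     0.    -0.006]
```

View pics/c6.png

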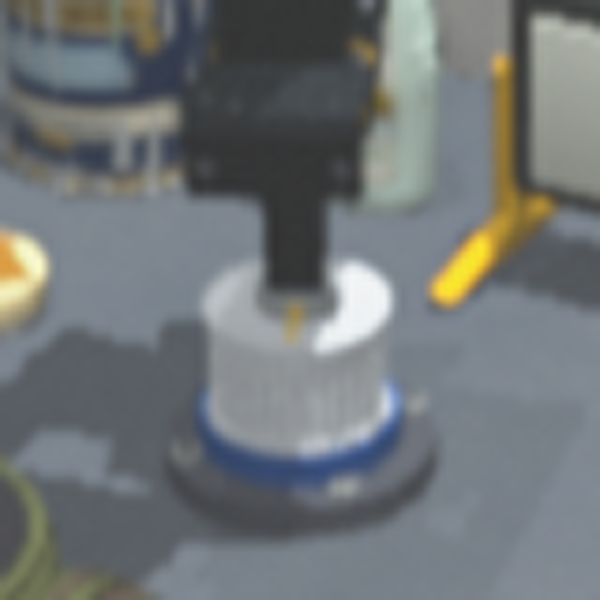

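The collar is seated on the pulley's face at crop (295,300), its yellow mark in line with the dot. The tool came to a hard stop at the expected height of 111.6 mm, pressing with about 35 N. Handing in.

```bash
python3 -c "
from plant import bot
print(bot.close_job())"
```

```text
the job is handed in; nothing more can be done
None
```

I handed the job in at about 11 s with the keyed shaft home in the pulley: key in the keyway, collar on the face, gripped at 60 N and pressed down with about 35 N. No verdict came back from the judge.

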